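# Weigh the crate of terrain tiles on the hook scale

## Task

Weigh the small plywood crate of tiles: take the hand scale from its stand by its grip, get its hook under the crate's wire bail and lift gently until the crate hangs just clear of the table, about 1 cm and not over 2 cm, and hold it there level for a good second while the scale settles. Then set the crate softly down where it stood, unhook it and hang the scale back in its stand, upright as it was, and let go. Do not touch the crate with the gripper, do not push down on it or stretch the scale to its end, and leave the other things on the bench alone.

Things in the scene. Friction and masses are not known exactly. Their poses are not given: they have to be found in the camera images.
- scale: Hook scale (0.19 kg) hanging upright in the stand. Origin on its axis at the underside of its steel flange (40 mm across, 5 mm thick), z up. Below it: neck 10 mm across down to -24 mm, aluminium tube 30 mm across from -24 to -104 mm, then the steel hook. The hook lies in the scale's x-z plane, mouth to the scale's +x.
- grip (a point): Where the TCP should grip the scale: 29 mm above its origin, in the black grip block over the flange: 50 mm along the scale's x, 26 mm along y, 42 mm high (5 to 47 mm above the origin). Close the fingers across y; the fingertips then end just over the flange.
- seat (a point): Seat of the scale's hook, where a seated bail's axis rests: 149 mm straight below the scale's origin when slack, same axes. Hook wire 6 mm thick; its back at x = -20 mm, lowest point 11 mm below the seat; the tube's underside is 45 mm above the slack seat. The bail goes in from +x, between tip and tube, its axis 17 to 40 mm above the seat, best 27 mm.
- hook_tip (a point): Tip of the hook, middle of its rounded end (3 mm radius): 20 mm along the scale's +x from the seat and 10 mm above it.
- hook (a joint): The scale's reading: how far the sprung hook is drawn down out of the tube, in m: 0 slack, 0.070 at the end stop; 120 N per m, no preload (the hook's own weight draws it 2.5 mm). The hook cannot go up into the tube: pushing down on the scale is rigid.
- stand: Fixed scale stand: foot 130 x 100 mm, two slim posts on its +x side, and 184 mm up two level tines along x with a 20 mm slot between them, open to the stand's -x. Origin under the rest in the slot, on the table. The scale starts with its x along the stand's x (hook mouth to the posts).
- stand_rest (a point): Top of the tines, 184 mm above the stand's origin: where the scale's origin sits when hung. Lips 4 mm high, 25 mm before and behind it, keep the flange in. Lift the scale 8 to 14 mm (the neck stays in the slot), take it out along the stand's -x by 70 mm or more before turning it; hang it back in reverse.
- crate: The load: loose plywood crate 120 x 120 mm, walls 28 mm high, filled level to 20 mm with tiles, with a rigid upright steel wire bail 7 mm thick. Origin at the centre of its underside, z up. Bail in the crate's y-z plane: uprights at y = +-56 mm up to 56 mm, then sloping to a peak in the middle. Mass unknown, 0.27 to 0.75 kg: the spring draws out 22 to 62 mm before it lifts.
- bail_top (a point): Axis of the bail's wire at its peak over the middle of the crate, 80 mm above the crate's underside. Same axes as the crate; the bail runs along y here.
- table: The white work table, top at z = 0.
- cork_a: Bystander: cork painting handle 34 mm across and 50 mm high with a 28 mm figure on it; origin under it.
- cork_b: Bystander: another such cork handle; origin under it.
- paint_a: Bystander: paint bottle 32 mm across, 75 mm high; origin under it.
- paint_b: Bystander: amber jar 40 mm across, 70 mm high; origin under it.
- tile_wall: Bystander: terrain tile 50 x 50 x 5 mm with a 22 mm wall along one edge; origin under it.
- tile_flat: Bystander: flat terrain tile 50 x 50 x 5 mm; origin under it.
Mind the look-alikes: they are no part of the job. What is meant by the scale is not pink or purple, and is the larger of those in its own colour.

How it is judged:
By the outcome, as a careful person would: the job done as asked, in the order asked, and still so for the second after the job is handed in, with the robot touching nothing.
It also fails if it takes over 72 s, if anything falls off the work surface, if the arm or the gripper's body presses on something with over 40 N, if the wrist force passes 120 N, or if a joint passes its speed limit or range.

## Robot

A 6-joint arm with a two-finger parallel gripper is mounted at the origin on the work surface. World frame = base frame: x ahead of the robot, y to its left, z up, the work surface at z = 0. Lengths are in m, angles in rad, forces in N, time in s.
With the tool pointing down it reaches from about 0.25 to 0.775 m from the base axis. Payload 8.9 kg.
Tool frame: the origin (TCP) lies between the finger pads, 19 mm behind the fingertips; this is the grasp point; z points along the fingers, y is the line along which they close (so a half turn about z gives the same grasp; the last joint's range is limited). The gripper opens to 85 mm and grips with 20 to 120 N. Pads are 22 mm wide; open, the fingers measure 114 mm over their backs; the gripper's body (76 mm by 85 mm) begins 54 mm behind the grasp point. The pads swing forward as they close: fully open they stand 13 mm farther back than shut.
Start: joints at [-0.139, 0.291, -0.153, 1.127, 0, 1.431], TCP at [0.525, 0, 0.25] pointing down, gripper open.
Joint ranges: [-2.52, 2.52], [-0.91, 1.74], [-1.3, 1.37], [-1.96, 2.02], [-1.52, 1.47], [-3.14, 3.14]. Speed limits (rad/s): [2.22, 2.22, 2.79, 3.14, 3.14, 3.14].

## Interface

Orientations are given as a rotation vector (axis times angle).
In Python, from bench import readout, eyes, r gives the robot as it stands.
- The arm moves only by the shell command python3 -m inch 'ROWS' [FORCE]. ROWS is JSON, a list of rows, each an object with "slide": the shift along the tool's x, y, z in units of 0.4 m (1.0 is 0.4 m), a list of three; "angular": the turn, a rotation vector about the tool's x, y, z in units of 90 degrees (1.0 is 90 degrees), a list of three; "claw": the closure, from 0 (fully open) to 1 (shut). A call has 1 to 12 rows; each row is the pose to reach, as a shift and turn from the pose commanded when the call began, along the tool's axes at that moment; what a row does not reach only later rows make up. A row lasts 1/12 s, in which the tool goes at most 41.7 mm and 7.16 degrees, less where a joint would pass 70% of its speed; a pose out of reach is approached as far as the arm can. A call with a number of a shift or a turn outside -1 to 1 is refused whole. A call with a gripper value outside its range is refused whole. The fingers move at their own pace and stop on an object; FORCE is the grip in N (left out, the last holds). Time passes only in rows, so rows that repeat a pose let the fingers close. It gives the time, the measured TCP pose, the force, the opening and the grip force at its end, in the units of the state.
- readout.sense(): the state, without advancing time (a new reading comes with each control period).
- eyes.capture(name): name is "scene" or "side" or "wrist"; returns a dict with "img" (384x512x3 uint8, blue, green, red), "K" (3x3 intrinsics, pixels), "dist_coeffs" ([k1, k2, p1, p2, k3] as OpenCV has them; the pictures are not rectified), "origin" and "rotation" of the camera in the world; the wrist camera has in their place "hand_eye" (4x4, takes a point from camera to tool coordinates, whose origin is the TCP and whose axes are the flange's). Camera axes: x right, y up, looking along -z (the intrinsics and any distortion apply to the point x, -y, -z); pixel columns grow to the right and rows downward; lengths in m; the calibration is good to about 2 mm. A picture is of the moment at which its call begins: read the wrist's pose just before it. There is no depth.
- r.sign_off(): hands the job in; it is judged then, once.
The state is a dict: "clock": time; "joints": joint angles; "qvel": joint speeds; "joint_torque": joint torques, N m; "ee_pos": TCP position; "ee_rot": TCP orientation; "contact_force": force on the tool from outside, world axes, zero at the start; "torque": the same for the moment, N m; "finger_gap": finger opening in m; "gripper_force": force on a finger pad.
Only numpy, scipy, OpenCV 4.12 (cv2) and the standard library are available. Lean on these libraries where they do the work, as an engineer would, in place of code of your own. Each camera call takes 0.05 s, during which the arm holds its last target. There are 200 camera calls.

## Working session

There is one attempt and no reset: what is moved stays moved. The work goes in short steps, Python scripts to look and compute and a shell command to move; the robot and the scene stay as the last step left them, time stands still between calls to the robot, and variables do not carry over. Pictures are saved under pics/ and viewed, at most 10 in all, crops included, and the job is handed in when it is done.

```bash
ls; mkdir -p pics; cat > h.py <<'E'
import numpy as np, cv2
from scipy.spatial.transform import Rotation as R
from bench import readout, eyes, r
def cam(name):
    s=readout.sense(); c=eyes.capture(name)
    if 'hand_eye' in c:
        T=np.array(c['hand_eye']); Rt=R.from_rotvec(s['ee_rot']).as_matrix()
        c['rotation']=Rt@T[:3,:3]; c['origin']=Rt@T[:3,3]+np.array(s['ee_pos'])
    c['origin']=np.array(c['origin']); c['rotation']=np.array(c['rotation']).reshape(3,3) if np.size(c['rotation'])==9 else R.from_rotvec(c['rotation']).as_matrix()
    return c
def ray(c,uv):
    p=cv2.undistortPoints(np.array([[uv]],float),np.array(c['K']),np.array(c['dist_coeffs']))[0,0]
    d=c['rotation']@np.array([p[0],-p[1],-1]); return c['origin'],d/np.linalg.norm(d)
def plane(c,uv,z):
    o,d=ray(c,uv); return o+d*(z-o[2])/d[2]
def tri(c1,u1,c2,u2):
    o1,d1=ray(c1,u1);o2,d2=ray(c2,u2)
    t=np.linalg.lstsq(np.c_[d1,-d2],o2-o1,rcond=None)[0]
    a,b=o1+d1*t[0],o2+d2*t[1]; return (a+b)/2,np.linalg.norm(a-b)
def proj(c,P):
    p=c['rotation'].T@(np.array(P)-c['origin']); q=np.array([[p[0],-p[1],-p[2]]])
    return cv2.projectPoints(q,np.zeros(3),np.zeros(3),np.array(c['K']),np.array(c['dist_coeffs']))[0][0,0]
E
python3 - <<'E'
from h import *
print(readout.sense())
a=cam('scene');b=cam('side')
for n,c in (('scene',a),('side',b)):
    cv2.imwrite(f'pics/{n}0.png',c['img']); print(n,c['origin'],c['rotation'].round(3).tolist(),np.array(c['K'])[0,0])
E
```

```text
pics
{'clock': 0.0, 'joints': array([-1.39346663e-01,  2.91260674e-01, -1.54132012e-01,  1.12667683e+00,
       -4.00817583e-06,  1.43149672e+00]), 'qvel': array([-0.00011061, -0.00052361, -0.00165418,  0.00115091,  0.00042819,
        0.00097901]), 'joint_torque': array([-3.46096487e-03, -5.37150800e+01,  3.31364536e+01,  1.60375424e-02,
       -3.39078597e-04,  1.08972756e-05]), 'ee_pos': array([5.24592713e-01, 3.52148315e-05, 2.49440342e-01]), 'ee_rot': array([-2.22077642e+00, -2.22067193e+00,  1.20870519e-03]), 'contact_force': array([-0.0889418 , -1.26440629, -1.1185258 ]), 'torque': array([-0.04081433,  0.052168  , -0.00694474]), 'gripper_force': 0.0, 'finger_gap': 0.08548811689987824}
scene [ 1.30105509 -0.1182226   0.81268715] [[0.017, -0.648, 0.762], [1.0, 0.027, -0.0], [-0.02, 0.762, 0.648]] 367.95845008463135
side [ 0.34757011 -0.94534674  0.63362609] [[0.975, 0.095, -0.203], [-0.223, 0.489, -0.843], [0.019, 0.867, 0.498]] 358.52672093961706
```

View pics/scene0.png

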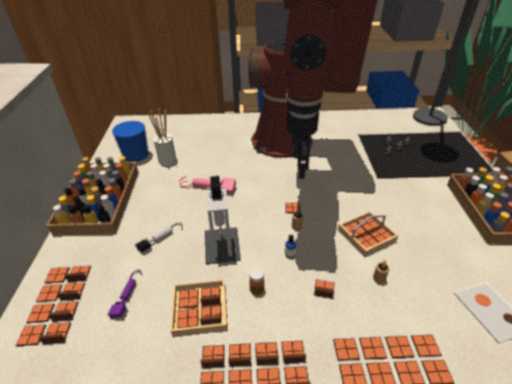

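View pics/side0.png

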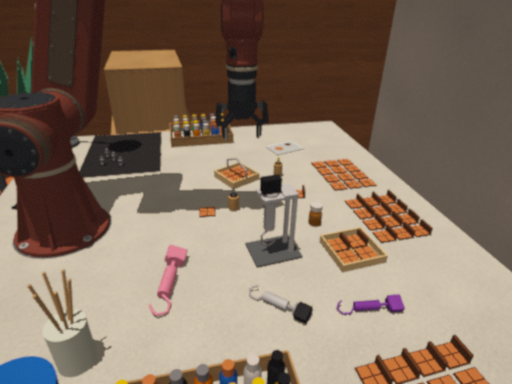

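Scene view: the scale candidates are the one hanging in the stand (217,195), pink (208,184), a small silver/black one lying down (160,237) and purple (124,295). Crate candidates are the one with a wire bail (368,232) and the tray without a bail (200,306). I choose the hanging silver/black scale and the crate with the bail, and check both in a close crop.

```bash
python3 - <<'E'
import cv2,numpy as np
a=cv2.imread('pics/scene0.png');b=cv2.imread('pics/side0.png')
f=lambda im,x,y:cv2.resize(im[y:y+100,x:x+100],(400,400),interpolation=cv2.INTER_CUBIC)[:300] if 0 else cv2.resize(im[y:y+75,x:x+100],(400,300),interpolation=cv2.INTER_CUBIC)
cv2.imwrite('pics/crop0.png',np.vstack([np.hstack([f(a,170,170),f(a,320,195)]),np.hstack([f(b,225,170),f(b,190,130)])]))
E
```

```text
(no output)
```

View pics/crop0.png

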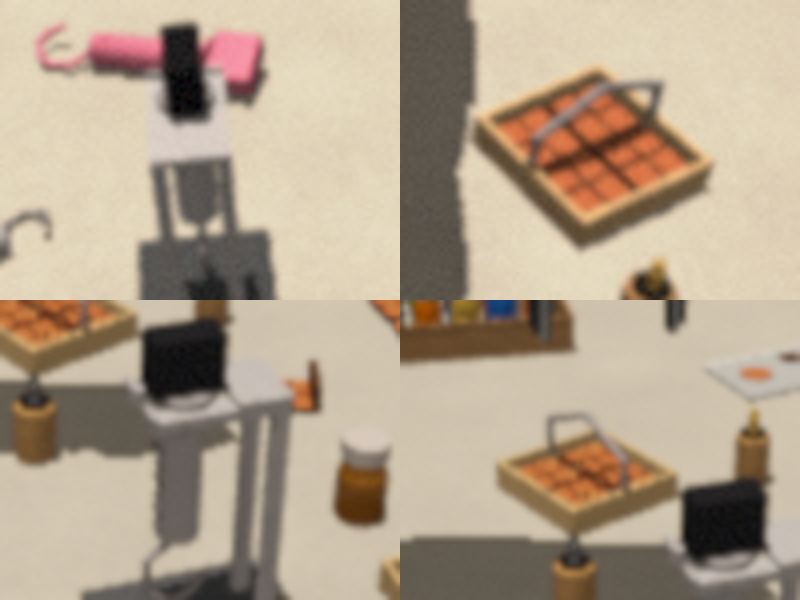

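Crop: the hanging silver scale with the black block is the larger in its colour, with the flange on the tines at scene (216,192). The crate's bail runs from its lower-left wall to its upper-right wall. Both choices hold.

```bash
python3 - <<'E'
from h import *
a=cam('scene');b=cam('side')
def blk(c,x,y,w,h):
    m=(c['img'][y:y+h,x:x+w].max(2)<45).astype(np.uint8)
    n,l,s,ce=cv2.connectedComponentsWithStats(m);i=1+s[1:,4].argmax();print(s[i],ce[i]+[x,y]);return ce[i]+[x,y]
p=tri(a,blk(a,195,170,40,32),b,blk(b,250,170,40,28));print('block',p)
q=lambda x,y,ox,oy:(ox+x/4-.375,oy+(y)/4-.375)
S=lambda x,y:q(x-400,y,320,195); D=lambda x,y:q(x-400,y-300,190,130)
c=[plane(a,S(*u),.028)[:2] for u in [(475,122),(600,68),(712,160),(583,222)]];print('crate scene',np.round(c,4).tolist(),np.mean(c,0))
c=[plane(b,D(*u),.028)[:2] for u in [(498,465),(575,510),(678,475),(592,433)]];print('crate side',np.round(c,4).tolist(),np.mean(c,0))
for n,uv in dict(cork_a=(297,228),blue=(290,255),amber=(257,290),tile=(324,293),cork=(381,280),tilef=(292,208)).items(): print(n,plane(a,uv,0)[:2].round(3))
print('foot',[plane(a,q(x,y,170,170),0)[:2].round(3).tolist() for x,y in [(140,243),(270,233)]])
E
```

```text
[ 17   8   9  21 153] [215.58169935 188.45751634]
[ 11   6  20  19 298] [270.33557047 184.37248322]
block (array([ 0.55548127, -0.21634641,  0.20734771]), np.float64(0.0013734956522959995))
crate scene [[0.5245, 0.1324], [0.4694, 0.2393], [0.5687, 0.2937], [0.6241, 0.1876]] [0.54670257 0.21324099]
crate side [[0.4654, 0.2289], [0.5205, 0.1317], [0.6232, 0.1787], [0.5618, 0.2789]] [0.54271599 0.2045713 ]
cork_a [0.505 0.013]
blue [ 0.611 -0.019]
amber [ 0.727 -0.116]
tile [0.741 0.057]
cork [0.704 0.213]
tilef [0.413 0.006]
foot [[0.504, -0.272], [0.497, -0.172]]
```

```bash
python3 -m inch '[{"slide":[-0.54,0.05,-0.22],"angular":[0,0,-1],"claw":0},{"slide":[-0.54,0.05,-0.22],"angular":[0,0,-1],"claw":0},{"slide":[-0.54,0.05,-0.22],"angular":[0,0,-1],"claw":0},{"slide":[-0.54,0.05,-0.22],"angular":[0,0,-1],"claw":0},{"slide":[-0.54,0.05,-0.22],"angular":[0,0,-1],"claw":0},{"slide":[-0.54,0.05,-0.22],"angular":[0,0,-1],"claw":0},{"slide":[-0.54,0.05,-0.22],"angular":[0,0,-1],"claw":0},{"slide":[-0.54,0.05,-0.22],"angular":[0,0,-1],"claw":0},{"slide":[-0.54,0.05,-0.22],"angular":[0,0,-1],"claw":0},{"slide":[-0.54,0.05,-0.22],"angular":[0,0,-1],"claw":0},{"slide":[-0.54,0.05,-0.22],"angular":[0,0,-1],"claw":0},{"slide":[-0.54,0.05,-0.22],"angular":[0,0,-1],"claw":0}]'
python3 - <<'E'
from h import *
print(readout.sense()['joints'].round(3))
c=cam('wrist');cv2.imwrite('pics/w1.png',c['img']);np.save('w1.npy',c,allow_pickle=True);print(c['origin'],c['rotation'].round(2).tolist())
E
```

```text
clock: 1.2
ee_pos: [0.5449, -0.216, 0.3377]
ee_rot: [-0.141, -3.138, -0.0]
contact_force: [0.5, 0.1, 0.6]
finger_gap: 0.0853
gripper_force: 0.0
[-0.502  0.386  0.212  1.397 -0.    -0.412]
[ 0.47365989 -0.20963216  0.46166373] [[0.09, -0.96, -0.28], [1.0, 0.09, 0.03], [-0.0, -0.28, 0.96]]
```

View pics/w1.png

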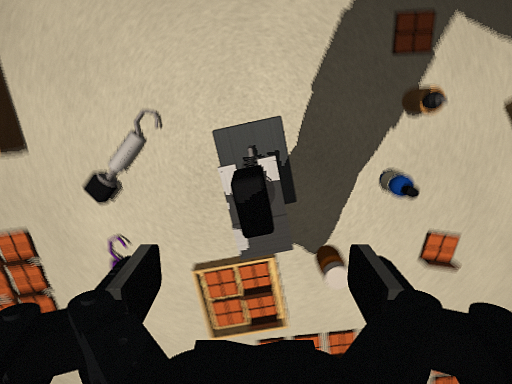

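Wrist view: the black grip block at (252,200) is tilted slightly in the image, with the stand foot's corners near (213,128), (281,117) and (293,249). I'll measure the block's top face and yaw.

```bash
python3 - <<'E'
from h import *
c=np.load('w1.npy',allow_pickle=True).item(); im=c['img']
m=np.zeros(im.shape[:2],np.uint8); m[160:245,225:280]=(im[160:245,225:280].max(2)<32)
m=cv2.morphologyEx(m,cv2.MORPH_OPEN,np.ones((5,5)))
n=cv2.findContours(m,cv2.RETR_EXTERNAL,cv2.CHAIN_APPROX_NONE)[0];n=max(n,key=cv2.contourArea)
ap=cv2.approxPolyDP(n,3,True)[:,0]
print([(u.tolist(),plane(c,u.astype(float),.231)[:2].round(4).tolist()) for u in ap])
f=[plane(c,u,.008) for u in [(213,128),(281,117),(293,249)]]
print(np.round(f,4)); d=f[1]-f[0];print('foot yaw',np.degrees(np.arctan2(-d[0],d[1])),np.linalg.norm(d)); d=f[2]-f[1];print(np.degrees(np.arctan2(d[1],d[0])),np.linalg.norm(d))
v=cv2.Canny(im[155:245,220:285],60,150);
cv2.imwrite('pics/w1c.png',cv2.resize(im[155:245,215:290],(600,600*90//75)[:2] and (500,600),interpolation=cv2.INTER_CUBIC))
E
```

```text
[([260, 166], [0.5216, -0.2097]), ([237, 169], [0.5223, -0.2269]), ([232, 178], [0.5288, -0.2314]), ([245, 237], [0.5775, -0.2264]), ([273, 230], [0.5735, -0.2038])]
[[ 0.5078 -0.2712  0.008 ]
 [ 0.5012 -0.1748  0.008 ]
 [ 0.7051 -0.1692  0.008 ]]
foot yaw 3.8727938309097487 0.09659287983211212
1.562743719479369 0.20395096958803668
```

View pics/w1c.png

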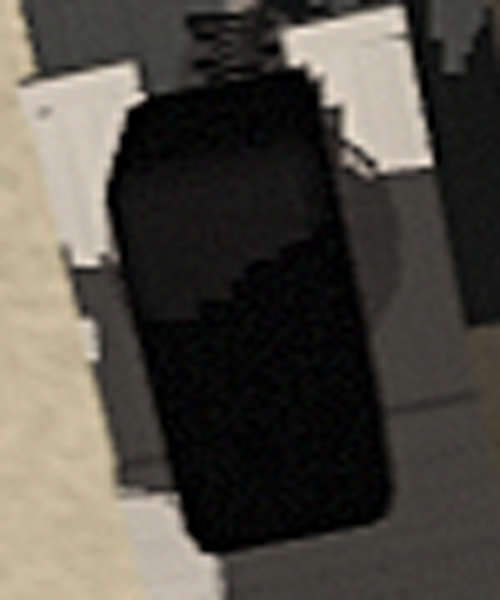

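Crop: the block's far edge runs (246,238)–(273,231), and its left edge gives a yaw of about 5° (the foot says 3.9°). That puts the grip at about (0.552, −0.217).

```bash
python3 -m inch '[{"slide":[-0.018,0,0.1],"angular":[0,0,-0.11],"claw":0},{"slide":[-0.018,0,0.15],"angular":[0,0,-0.11],"claw":0},{"slide":[-0.018,0,0.2],"angular":[0,0,-0.11],"claw":0},{"slide":[-0.018,0,0.24],"angular":[0,0,-0.11],"claw":0},{"slide":[-0.018,0,0.27],"angular":[0,0,-0.11],"claw":0},{"slide":[-0.018,0,0.28],"angular":[0,0,-0.11],"claw":0},{"slide":[-0.018,0,0.28],"angular":[0,0,-0.11],"claw":0}]' 40
cat > st.py <<'E'
from h import *
s=readout.sense();v=R.from_rotvec(s['ee_rot']).as_matrix();print('yaw',np.degrees(np.arctan2(-v[1,0],-v[0,0])).round(2),'zax',v[:,2].round(4),s['joints'].round(2))
E
python3 st.py; python3 - <<'E'
from h import *
c=cam('wrist');b=cam('side')
im=c['img'];cv2.imwrite('pics/w2.png',np.hstack([cv2.resize(im[100:384,130:382],(400,451)),cv2.resize(b['img'][130:270,215:339],(400,451))]));np.save('w2.npy',c,allow_pickle=True)
E
```

```text
clock: 1.83
ee_pos: [0.5516, -0.2164, 0.225]
ee_rot: [0.118, -3.138, -0.002]
contact_force: [0.5, 0.1, -0.2]
finger_gap: 0.0855
gripper_force: 0.0
yaw 4.3 zax [-0.0019  0.001  -1.    ] [-0.5   0.43 -0.01  1.13  0.   -0.57]
```

View pics/w2.png

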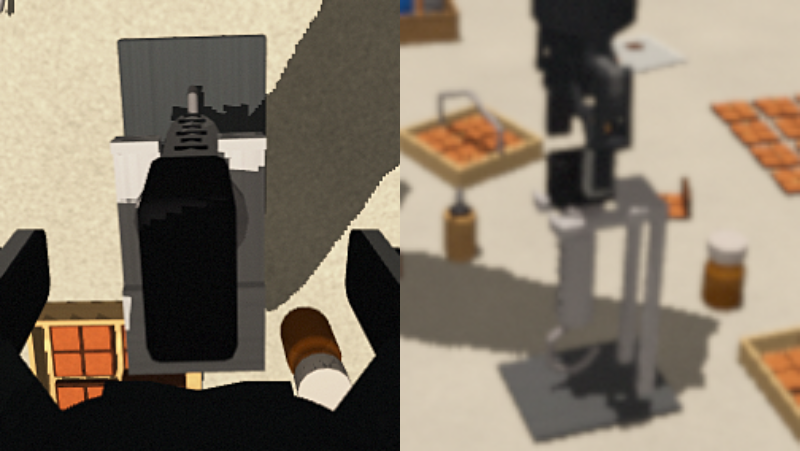

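```bash
python3 - <<'E'
from h import *
c=np.load('w2.npy',allow_pickle=True).item();s=readout.sense();M=R.from_rotvec(s['ee_rot']).as_matrix()
for u in [(139,250),(145,345),(236,250),(237,345),(188,361),(188,206)]:
    p=plane(c,(130+u[0]/1.587,100+u[1]/1.588),.231);print(u,p.round(4),(M.T@(p-s['ee_pos'])).round(4))
print(np.array(c['K'])[:2,2])
E
```

```text
(139, 250) [ 0.544  -0.2321  0.231 ] [ 0.0095 -0.0146 -0.0044]
(145, 345) [ 0.5728 -0.2292  0.231 ] [-0.0194 -0.0139 -0.0043]
(236, 250) [ 0.5421 -0.207   0.231 ] [ 0.0095  0.0106 -0.0044]
(237, 345) [ 0.5709 -0.2039  0.231 ] [-0.0194  0.0115 -0.0044]
(188, 361) [ 0.5771 -0.217   0.231 ] [-0.0246 -0.0021 -0.0044]
(188, 206) [ 0.5308 -0.2203  0.231 ] [ 0.0218 -0.0018 -0.0044]
[254.10528692 191.49414989]
```

```bash
python3 -m inch '[{"slide":[0,-0.004,0.015],"angular":[0,0,-0.008],"claw":0},{"slide":[0,-0.004,0.031],"angular":[0,0,-0.008],"claw":0},{"slide":[0,-0.004,0.031],"angular":[0,0,-0.008],"claw":0.3},{"slide":[0,-0.004,0.031],"angular":[0,0,-0.008],"claw":0.5},{"slide":[0,-0.004,0.031],"angular":[0,0,-0.008],"claw":0.6},{"slide":[0,-0.004,0.031],"angular":[0,0,-0.008],"claw":0.7},{"slide":[0,-0.004,0.031],"angular":[0,0,-0.008],"claw":0.8},{"slide":[0,-0.004,0.031],"angular":[0,0,-0.008],"claw":1},{"slide":[0,-0.004,0.031],"angular":[0,0,-0.008],"claw":1},{"slide":[0,-0.004,0.031],"angular":[0,0,-0.008],"claw":1}]' 80; python3 st.py
```

```text
clock: 2.77
ee_pos: [0.5525, -0.2184, 0.214]
ee_rot: [-0.141, 3.138, -0.001]
contact_force: [-0.1, -1.0, 4.5]
finger_gap: 0.025
gripper_force: 79.1
yaw 5.13 zax [ 6.e-04 -5.e-04 -1.e+00] [-0.5   0.44 -0.02  1.1  -0.   -0.59]
```

```bash
python3 -m inch '[{"slide":[0,0,-0.01],"angular":[0,0,0],"claw":1},{"slide":[0,0,-0.02],"angular":[0,0,0],"claw":1},{"slide":[0,0,-0.029],"angular":[0,0,0],"claw":1},{"slide":[0,0,-0.029],"angular":[0,0,0],"claw":1},{"slide":[0.02,0,-0.029],"angular":[0,0,0],"claw":1},{"slide":[0.05,0,-0.029],"angular":[0,0,0],"claw":1},{"slide":[0.09,0,-0.029],"angular":[0,0,0],"claw":1},{"slide":[0.13,0,-0.029],"angular":[0,0,0],"claw":1},{"slide":[0.17,0,-0.029],"angular":[0,0,0],"claw":1},{"slide":[0.21,0,-0.029],"angular":[0,0,0],"claw":1},{"slide":[0.23,0,-0.029],"angular":[0,0,0],"claw":1},{"slide":[0.23,0,-0.029],"angular":[0,0,0],"claw":1}]'; python3 st.py; python3 - <<'E'
from h import *
b=cam('side');a=cam('scene')
cv2.imwrite('pics/s3.png',np.hstack([cv2.resize(b['img'][110:270,190:330],(400,457)),cv2.resize(a['img'][140:300,160:300],(400,457))]))
E
```

```text
clock: 3.77
ee_pos: [0.459, -0.2264, 0.2252]
ee_rot: [0.139, -3.138, -0.0]
contact_force: [0.7, -0.6, -1.9]
finger_gap: 0.0254
gripper_force: 78.4
yaw 5.07 zax [-8.e-04  3.e-04 -1.e+00] [-0.6   0.28 -0.23  1.06 -0.   -0.69]
```

View pics/s3.png

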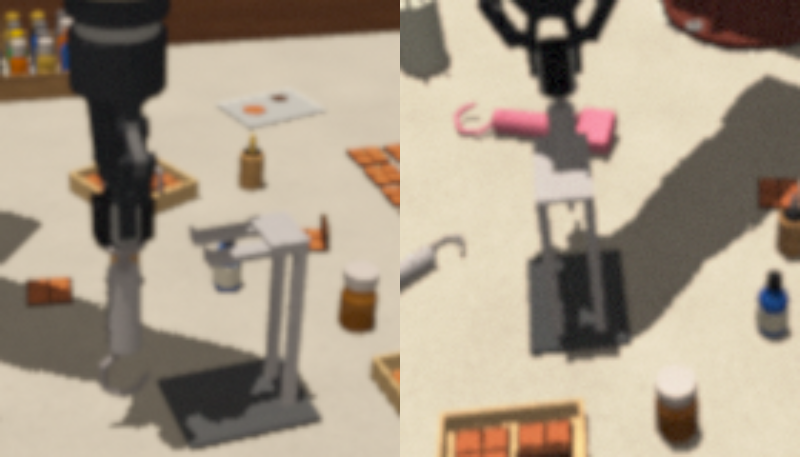

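The scale is in hand and clear of the stand: hook at left-crop (120,372), tines free, and the pink scale behind it untouched. Next I'll go up and over towards the crate, stopping for a wrist look.

```bash
python3 -m inch '[{"slide":[0,0,-0.08],"angular":[0,0,0],"claw":1},{"slide":[0,0,-0.17],"angular":[0,0,0],"claw":1},{"slide":[-0.01,0.06,-0.25],"angular":[0,0,0],"claw":1},{"slide":[-0.02,0.14,-0.275],"angular":[0,0,0],"claw":1},{"slide":[-0.03,0.23,-0.275],"angular":[0,0,0],"claw":1},{"slide":[-0.04,0.33,-0.275],"angular":[0,0,0],"claw":1},{"slide":[-0.05,0.43,-0.275],"angular":[0,0,0],"claw":1},{"slide":[-0.06,0.53,-0.275],"angular":[0,0,0],"claw":1},{"slide":[-0.064,0.61,-0.275],"angular":[0,0,0],"claw":1},{"slide":[-0.064,0.66,-0.275],"angular":[0,0,0],"claw":1},{"slide":[-0.064,0.687,-0.275],"angular":[0,0,0],"claw":1},{"slide":[-0.064,0.687,-0.275],"angular":[0,0,0],"claw":1}]'; python3 st.py; python3 - <<'E'
from h import *
c=cam('wrist');np.save('w4.npy',c,allow_pickle=True);np.save('sc4.npy',cam('scene'),allow_pickle=True);np.save('sd4.npy',cam('side'),allow_pickle=True)
P=proj(c,[.545,.21,.03]);print(P)
x,y=int(P[0])-75,int(P[1])-56;x=max(0,min(x,362));y=max(0,min(y,272));print(x,y)
cv2.imwrite('pics/w4.png',cv2.resize(c['img'][y:y+112,x:x+150],(750,560),interpolation=cv2.INTER_CUBIC))
E
```

```text
clock: 4.87
ee_pos: [0.4619, 0.0515, 0.3352]
ee_rot: [-0.145, 3.138, 0.001]
contact_force: [-0.6, 0.1, -2.0]
finger_gap: 0.0251
gripper_force: 79.6
yaw 5.31 zax [ 3.e-04  5.e-04 -1.e+00] [-0.05  0.14 -0.12  1.31  0.   -0.14]
[358.00642098 220.27682345]
283 164
```

View pics/w4.png

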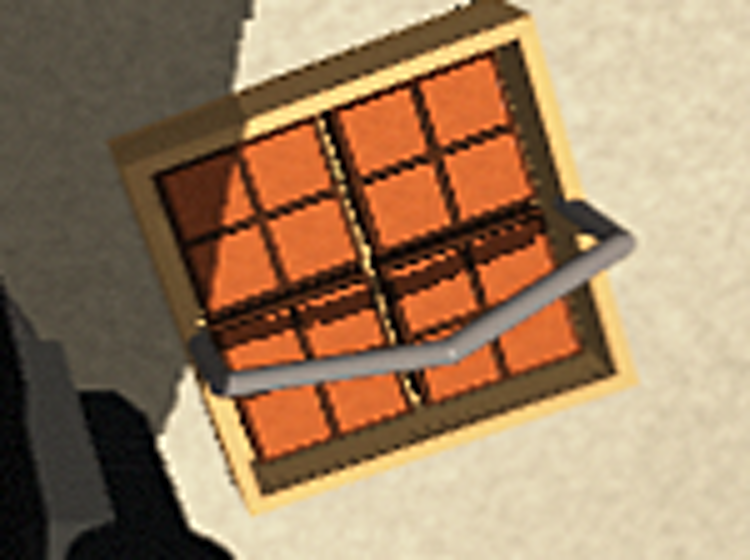

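Crop: the bail's peak is at (452,350), its shoulders at (225,385) and (625,245). Rim corners are at (530,12), (635,380) and (255,512).

```bash
python3 - <<'E'
from h import *
c=np.load('w4.npy',allow_pickle=True).item()
q=lambda x,y:(283+x/5-.4,164+y/5-.4)
pk=plane(c,q(452,350),.081);print('peak',pk.round(4))
f=[plane(c,q(*u),.056) for u in [(225,385),(625,245)]];d=f[1]-f[0];print('shoulders',np.round(f,4),np.mean(f,0).round(4),np.linalg.norm(d),'yaw',np.degrees(np.arctan2(-d[0],d[1])))
g=[plane(c,q(*u),.028) for u in [(530,14),(635,380),(255,512)]];print('rim',np.round(g,4),((g[0]+g[2])/2).round(4),[np.linalg.norm(g[1]-g[i]) for i in (0,2)])
d=g[1]-g[0];print(np.degrees(np.arctan2(d[1],d[0])));d=g[1]-g[2];print(np.degrees(np.arctan2(-d[0],d[1])))
for n in ('sc4','sd4'):
    k=np.load(n+'.npy',allow_pickle=True).item();print(n,proj(k,pk),[proj(k,x).round(1).tolist() for x in f])
E
```

```text
peak [0.543  0.2129 0.081 ]
shoulders [[0.5694 0.1637 0.056 ]
 [0.5184 0.2639 0.056 ]] [0.5439 0.2138 0.056 ] 0.11240850181840105 yaw 26.950540845746456
rim [[0.4632 0.2379 0.028 ]
 [0.5686 0.2916 0.028 ]
 [0.6226 0.1876 0.028 ]] [0.5429 0.2127 0.028 ] [np.float64(0.11836956973094413), np.float64(0.11715363613106387)]
26.98647279533847
27.4086390090338
sc4 [370.41599213 215.80404225] [[353.8, 229.1], [384.2, 215.8]]
sd4 [235.58963643 157.94593341] [[245.4, 169.6], [226.9, 158.8]]
```

```bash
python3 -m inch '[{"slide":[-0.02,0.08,0],"angular":[0,0,-0.06],"claw":1},{"slide":[-0.04,0.16,0],"angular":[0,0,-0.12],"claw":1},{"slide":[-0.06,0.24,0.02],"angular":[0,0,-0.18],"claw":1},{"slide":[-0.076,0.3,0.06],"angular":[0,0,-0.241],"claw":1},{"slide":[-0.076,0.318,0.11],"angular":[0,0,-0.241],"claw":1},{"slide":[-0.076,0.318,0.16],"angular":[0,0,-0.241],"claw":1},{"slide":[-0.076,0.318,0.21],"angular":[0,0,-0.241],"claw":1},{"slide":[-0.076,0.318,0.24],"angular":[0,0,-0.241],"claw":1},{"slide":[-0.076,0.318,0.254],"angular":[0,0,-0.241],"claw":1},{"slide":[-0.076,0.318,0.254],"angular":[0,0,-0.241],"claw":1},{"slide":[-0.076,0.318,0.254],"angular":[0,0,-0.241],"claw":1}]'; python3 st.py; python3 - <<'E'
from h import *
b=cam('side');a=cam('scene');c=cam('wrist')
np.save('sc5.npy',a,allow_pickle=True);np.save('sd5.npy',b,allow_pickle=True)
cv2.imwrite('pics/s5.png',np.hstack([cv2.resize(b['img'][95:205,170:280],(400,400),interpolation=cv2.INTER_CUBIC),cv2.resize(a['img'][150:260,310:420],(400,400),interpolation=cv2.INTER_CUBIC)]))
E
```

```text
clock: 5.93
ee_pos: [0.4811, 0.1782, 0.234]
ee_rot: [-0.727, 3.056, -0.0]
contact_force: [-1.0, 0.8, -1.7]
finger_gap: 0.025
gripper_force: 79.7
yaw 26.75 zax [ 3.e-04 -0.e+00 -1.e+00] [ 0.21  0.28 -0.21  1.08 -0.   -0.25]
```

View pics/s5.png

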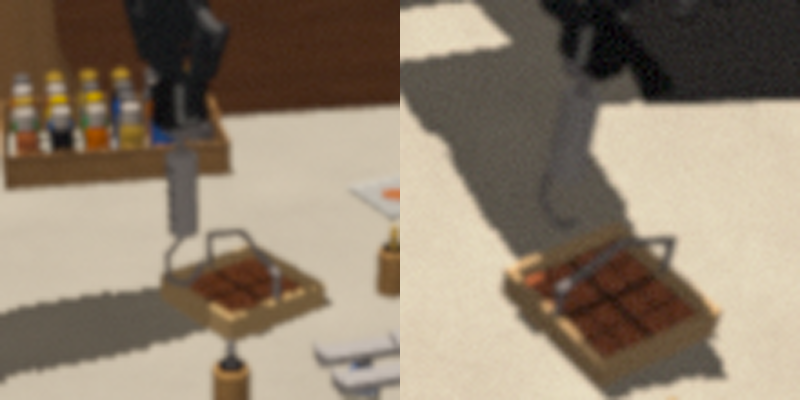

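The hook hangs behind the bail, at right-crop (560,215), with its mouth towards it and well above the rim. Now the entry.

```bash
python3 -m inch '[{"slide":[-0.02,0.008,0],"angular":[0,0,0],"claw":1},{"slide":[-0.045,0.008,0],"angular":[0,0,0],"claw":1},{"slide":[-0.07,0.008,0],"angular":[0,0,0],"claw":1},{"slide":[-0.095,0.008,0],"angular":[0,0,0],"claw":1},{"slide":[-0.12,0.008,0],"angular":[0,0,0],"claw":1},{"slide":[-0.14,0.008,0],"angular":[0,0,0],"claw":1},{"slide":[-0.16,0.008,0],"angular":[0,0,0],"claw":1},{"slide":[-0.172,0.008,0],"angular":[0,0,0],"claw":1},{"slide":[-0.177,0.008,0],"angular":[0,0,0],"claw":1},{"slide":[-0.177,0.008,0],"angular":[0,0,0],"claw":1}]'; python3 st.py; python3 - <<'E'
from h import *
b=cam('side');a=cam('scene')
cv2.imwrite('pics/s6.png',np.hstack([cv2.resize(b['img'][95:205,180:290],(400,400),interpolation=cv2.INTER_CUBIC),cv2.resize(a['img'][150:260,310:420],(400,400),interpolation=cv2.INTER_CUBIC)]))
E
```

```text
clock: 6.92
ee_pos: [0.5425, 0.2139, 0.2335]
ee_rot: [0.729, -3.056, -0.0]
contact_force: [0.8, 0.5, -2.2]
finger_gap: 0.0253
gripper_force: 79.9
yaw 26.82 zax [-1.e-04  0.e+00 -1.e+00] [ 0.25  0.41 -0.02  1.14  0.   -0.22]
```

View pics/s6.png

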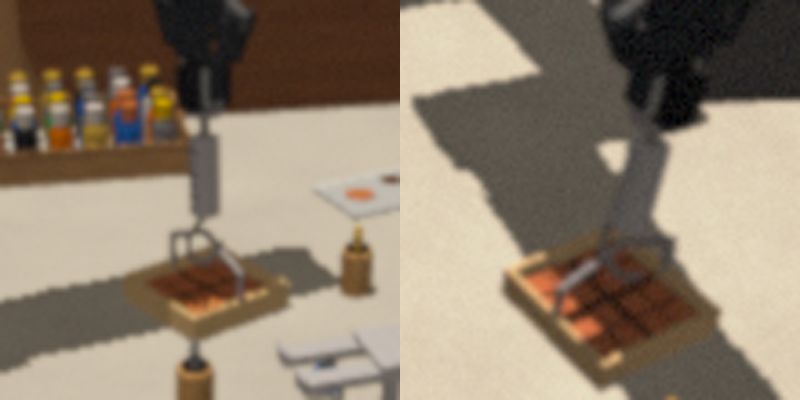

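The bail is inside the hook mouth, between tip and tube, at right-crop (625,255) and left-crop (195,238). Now I raise slowly and watch the force.

```bash
python3 -m inch '[{"slide":[0,0,-0.015],"angular":[0,0,0],"claw":1},{"slide":[0,0,-0.03],"angular":[0,0,0],"claw":1},{"slide":[0,0,-0.045],"angular":[0,0,0],"claw":1},{"slide":[0,0,-0.06],"angular":[0,0,0],"claw":1},{"slide":[0,0,-0.07],"angular":[0,0,0],"claw":1},{"slide":[0,0,-0.08],"angular":[0,0,0],"claw":1},{"slide":[0,0,-0.09],"angular":[0,0,0],"claw":1},{"slide":[0,0,-0.1],"angular":[0,0,0],"claw":1},{"slide":[0,0,-0.11],"angular":[0,0,0],"claw":1},{"slide":[0,0,-0.115],"angular":[0,0,0],"claw":1},{"slide":[0,0,-0.115],"angular":[0,0,0],"claw":1},{"slide":[0,0,-0.115],"angular":[0,0,0],"claw":1}]'; cat > lk.py <<'E'
# crate height: track the crate's lowest visible corner / rim patch by template matching against the earlier view
import sys
from h import *
s=readout.sense();z=s['ee_pos'][2]
print('t',s['clock'],'z',z.round(4),'F',s['contact_force'].round(2),'spring ext from F (mm)',((-s['contact_force'][2]-1.6)/.12).round(1),'ext if grounded',(z-.258)*1e3)
for n,box in (('scene',(352,237,32,22)),('side',(205,164,60,22))):
    c=cam(n);np.save(f'{n}_{sys.argv[1]}.npy',c,allow_pickle=True)
    k=np.load({'scene':'scene_0.npy','side':'side_0.npy'}[n],allow_pickle=True).item() 
    x,y,w,h=box;t=k['img'][y:y+h,x:x+w];m=cv2.matchTemplate(c['img'][y-12:y+h+12,x-12:x+w+12],t,cv2.TM_CCOEFF_NORMED)
    _,v,_,(i,j)=cv2.minMaxLoc(m)
    f=lambda a,b,d:0 if a+c_==0 else .5*(a-d)/(a-2*b+d)
    c_=1
    dx=i-12+(f(m[j,i-1],m[j,i],m[j,i+1]) if 0<i<24 else 0);dy=j-12+(f(m[j-1,i],m[j,i],m[j+1,i]) if 0<j<24 else 0)
    print(n,'score',round(v,3),'shift',round(dx,2),round(dy,2),'px; 10 mm up =',(proj(c,[.5434,.213,.03])*-1+proj(c,[.5434,.213,.04])).round(2))
E
python3 - <<'E'
from h import *
for n in('scene','side'): np.save(n+'_0.npy',cam(n),allow_pickle=True)
E
python3 lk.py 1
```

```text
clock: 8.02
ee_pos: [0.5421, 0.2136, 0.2794]
ee_rot: [0.728, -3.056, 0.0]
contact_force: [0.3, -0.5, -3.0]
finger_gap: 0.0251
gripper_force: 79.5
t 8.1167 z 0.2793 F [ 0.52 -0.06 -3.23] spring ext from F (mm) 13.5 ext if grounded 21.277937439840077
scene score 0.998 shift -0.02 0.03 px; 10 mm up = [ 0.61 -2.41]
side score 1.0 shift 0.01 -0.0 px; 10 mm up = [-0.03 -2.43]
```

```bash
python3 -m inch '[{"slide":[0,0,-0.005],"angular":[0,0,0],"claw":1},{"slide":[0,0,-0.01],"angular":[0,0,0],"claw":1},{"slide":[0,0,-0.015],"angular":[0,0,0],"claw":1},{"slide":[0,0,-0.02],"angular":[0,0,0],"claw":1},{"slide":[0,0,-0.02],"angular":[0,0,0],"claw":1},{"slide":[0,0,-0.02],"angular":[0,0,0],"claw":1}]' | grep force; python3 lk.py 2
```

```text
contact_force: [0.0, 0.3, -5.4]
gripper_force: 79.4
t 8.7167 z 0.2877 F [ 0.02  0.29 -5.44] spring ext from F (mm) 32.0 ext if grounded 29.691293231040582
scene score 0.993 shift 0.12 0.14 px; 10 mm up = [ 0.61 -2.41]
side score 0.998 shift 0.0 -0.03 px; 10 mm up = [-0.03 -2.43]
```

```bash
python3 -m inch '[{"slide":[0,0,-0.005],"angular":[0,0,0],"claw":1},{"slide":[0,0,-0.01],"angular":[0,0,0],"claw":1},{"slide":[0,0,-0.015],"angular":[0,0,0],"claw":1},{"slide":[0,0,-0.02],"angular":[0,0,0],"claw":1},{"slide":[0,0,-0.02],"angular":[0,0,0],"claw":1},{"slide":[0,0,-0.02],"angular":[0,0,0],"claw":1}]' | grep force; python3 lk.py 3
```

```text
contact_force: [-0.7, 0.3, -5.2]
gripper_force: 79.4
t 9.3167 z 0.2957 F [-0.72  0.35 -5.24] spring ext from F (mm) 30.3 ext if grounded 37.73996437243709
scene score 0.981 shift 0.77 0.17 px; 10 mm up = [ 0.61 -2.41]
side score 0.967 shift -0.1 -0.63 px; 10 mm up = [-0.03 -2.43]
```

```bash
cat > fl.py <<'E'
import sys
from h import *
def flow(n,A,B):
    a=np.load(f'{n}_{A}.npy',allow_pickle=True).item();b=np.load(f'{n}_{B}.npy',allow_pickle=True).item()
    # outline points of the crate: rim corners and base corners seen by this camera, from the measured pose
    u=np.array([.891,.454,0]);v=np.array([-.454,.891,0]);C=np.array([.5434,.213,0])
    P=[];N=[]
    for i in(-1,1):
        for j in(-1,1): P.append(proj(a,C+.06*i*u+.06*j*v+[0,0,.028]));N.append(f'{i:+d}{j:+d}')
    P=np.array(P,np.float32).reshape(-1,1,2)
    q,st,e=cv2.calcOpticalFlowPyrLK(cv2.cvtColor(a['img'],6),cv2.cvtColor(b['img'],6),P,None,winSize=(11,11),maxLevel=2)
    for k in range(4):
        g=(proj(a,C+[0,0,.038])-proj(a,C+[0,0,.028]))[1]
        print(n,N[k],'flow',(q-P)[k,0].round(2),'up mm',round(float((q-P)[k,0,1]/g*10),1),'err',e[k].round(1))
if __name__=='__main__':
    for n in('scene','side'): flow(n,sys.argv[1],sys.argv[2])
E
python3 fl.py 0 2; echo; python3 fl.py 0 3
```

```text
scene -1-1 flow [ 0.08 -0.02] up mm 0.1 err [1.6]
scene -1+1 flow [0.06 0.17] up mm -0.7 err [1.6]
scene +1-1 flow [0.43 0.39] up mm -1.6 err [2.6]
scene +1+1 flow [0.17 0.03] up mm -0.1 err [2.2]
side -1-1 flow [-0.04 -0.04] up mm 0.2 err [1.4]
side -1+1 flow [-0.06  0.02] up mm -0.1 err [0.5]
side +1-1 flow [ 0.26 -0.05] up mm 0.2 err [1.1]
side +1+1 flow [ 0.01 -0.02] up mm 0.1 err [0.8]

scene -1-1 flow [ 0.4  -0.91] up mm 3.8 err [4.]
scene -1+1 flow [ 0.25 -1.08] up mm 4.5 err [1.8]
scene +1-1 flow [0.61 0.35] up mm -1.5 err [4.4]
scene +1+1 flow [ 0.69 -1.67] up mm 6.9 err [3.7]
side -1-1 flow [-0.76 -0.57] up mm 2.4 err [3.6]
side -1+1 flow [-2.5   0.06] up mm -0.2 err [4.5]
side +1-1 flow [ 0.01 -0.08] up mm 0.3 err [2.8]
side +1+1 flow [-0.25 -0.96] up mm 3.9 err [4.7]
```

```bash
python3 -m inch '[{"slide":[0,0,-0.003],"angular":[0,0,0],"claw":1},{"slide":[0,0,-0.006],"angular":[0,0,0],"claw":1},{"slide":[0,0,-0.01],"angular":[0,0,0],"claw":1},{"slide":[0,0,-0.01],"angular":[0,0,0],"claw":1},{"slide":[0,0,-0.01],"angular":[0,0,0],"claw":1},{"slide":[0,0,-0.01],"angular":[0,0,0],"claw":1}]' | grep force; python3 lk.py 4; python3 fl.py 0 4
```

```text
contact_force: [-0.7, -0.2, -5.2]
gripper_force: 79.3
t 9.9167 z 0.2996 F [-0.7  -0.22 -5.17] spring ext from F (mm) 29.7 ext if grounded 41.615384960437595
scene score 0.972 shift 0.91 -0.16 px; 10 mm up = [ 0.61 -2.41]
side score 0.962 shift -0.03 -0.91 px; 10 mm up = [-0.03 -2.43]
scene -1-1 flow [ 0.29 -1.34] up mm 5.6 err [4.9]
scene -1+1 flow [ 0.4  -1.54] up mm 6.4 err [2.]
scene +1-1 flow [ 0.22 -0.14] up mm 0.6 err [5.4]
scene +1+1 flow [ 0.68 -1.85] up mm 7.7 err [3.8]
side -1-1 flow [-0.94 -1.07] up mm 4.4 err [6.8]
side -1+1 flow [-5.09  1.02] up mm -4.2 err [3.]
side +1-1 flow [ 0.04 -0.03] up mm 0.1 err [1.7]
side +1+1 flow [-0.26 -1.54] up mm 6.3 err [4.2]
```

```bash
python3 -m inch '[{"slide":[0,0,-0.004],"angular":[0,0,0],"claw":1},{"slide":[0,0,-0.008],"angular":[0,0,0],"claw":1},{"slide":[0,0,-0.012],"angular":[0,0,0],"claw":1},{"slide":[0,0,-0.012],"angular":[0,0,0],"claw":1},{"slide":[0,0,-0.012],"angular":[0,0,0],"claw":1},{"slide":[0,0,-0.012],"angular":[0,0,0],"claw":1},{"slide":[0,0,-0.012],"angular":[0,0,0],"claw":1}]' | grep force; python3 lk.py 5; python3 fl.py 0 5; python3 - <<'E'
from h import *
# outline of the crate (wood+tiles colour) in both views, before and now
for n,(x,y,w,h) in (('scene',(325,190,85,75)),('side',(200,135,75,70))):
    for k in (0,5):
        im=np.load(f'{n}_{k}.npy',allow_pickle=True).item()['img'][y:y+h,x:x+w]
        H=cv2.cvtColor(im,cv2.COLOR_BGR2HSV);m=(((H[...,1]>105)&(H[...,2]>35))*255).astype(np.uint8)
        m=cv2.morphologyEx(m,cv2.MORPH_OPEN,np.ones((3,3)))
        ct=max(cv2.findContours(m,0,1)[0],key=cv2.contourArea)[:,0]
        e=[ct[f(ct[:,a])].tolist() for a,f in((0,np.argmin),(1,np.argmin),(0,np.argmax),(1,np.argmax))]
        print(n,k,'area',m.sum()//255,'L,T,R,B',[(a+x,b+y) for a,b in e])
E
```

```text
contact_force: [-0.2, -0.1, -5.7]
gripper_force: 79.3
t 10.6 z 0.3043 F [-0.22 -0.11 -5.73] spring ext from F (mm) 34.4 ext if grounded 46.34640944501495
scene score 0.942 shift 1.18 -0.39 px; 10 mm up = [ 0.61 -2.41]
side score 0.884 shift 0.33 -1.69 px; 10 mm up = [-0.03 -2.43]
scene -1-1 flow [ 0.27 -2.44] up mm 10.1 err [10.1]
scene -1+1 flow [ 0.37 -2.87] up mm 11.9 err [2.5]
scene +1-1 flow [ 0.17 -0.61] up mm 2.5 err [6.2]
scene +1+1 flow [ 1.  -2.7] up mm 11.2 err [4.3]
side -1-1 flow [-1.78 -2.32] up mm 9.5 err [12.2]
side -1+1 flow [-5.29  1.07] up mm -4.4 err [3.3]
side +1-1 flow [ 0.08 -0.02] up mm 0.1 err [2.9]
side +1+1 flow [-0.25 -2.87] up mm 11.8 err [2.8]
scene 0 area 1209 L,T,R,B [(340, 225), (357, 217), (395, 237), (364, 254)]
scene 5 area 1241 L,T,R,B [(341, 222), (362, 212), (396, 235), (364, 251)]
side 0 area 944 L,T,R,B [(215, 171), (236, 164), (258, 176), (231, 186)]
side 5 area 979 L,T,R,B [(215, 168), (233, 162), (257, 176), (231, 185)]
```

```bash
python3 - <<'E'
from h import *
# vertical intensity profiles across the crate's lower and rim edges, before / now
for n,cols,(y0,y1) in (('scene',(350,357,364,372,380,388),(228,262)),('side',(221,226,231,238,245,252,256),(164,194))):
    A,B=[np.load(f'{n}_{k}.npy',allow_pickle=True).item()['img'].astype(int) for k in(0,5)]
    for x in cols:
        p,q=[I[y0:y1,x-1:x+2,:].mean(1)@[-1,0,1] for I in(A,B)] # red-blue: wood vs. table
        best=min(np.arange(-1,6.01,.1),key=lambda d:np.mean((np.interp(np.arange(6,len(p)-1)-d,np.arange(len(q)),q)-p[6:-1])**2))
        print(n,x,'up px',round(best,1));
        if x in(364,256,252):print(p.astype(int).tolist());print(q.astype(int).tolist())
E
```

```text
scene 350 up px 2.8
scene 357 up px 2.6
scene 364 up px 2.2
[42, 38, 41, 43, 36, 35, 45, 51, 57, 67, 85, 106, 114, 110, 103, 106, 103, 82, 60, 48, 44, 43, 42, 43, 41, 41, 40, 36, 33, 34, 38, 40, 38, 38]
[50, 43, 35, 39, 49, 51, 63, 86, 109, 122, 122, 120, 128, 134, 125, 98, 68, 47, 42, 44, 40, 41, 41, 38, 36, 30, 22, 20, 26, 34, 39, 39, 40, 38]
scene 372 up px 2.2
scene 380 up px 2.6
scene 388 up px 2.3
side 221 up px 2.5
side 226 up px 2.5
side 231 up px 2.4
side 238 up px 2.5
side 245 up px 3.3
side 252 up px 2.5
[25, 19, 19, 22, 29, 41, 49, 51, 53, 62, 76, 78, 66, 55, 53, 53, 51, 44, 37, 34, 33, 34, 32, 32, 32, 33, 33, 33, 33, 33]
[25, 24, 33, 43, 50, 52, 55, 67, 77, 72, 59, 53, 53, 51, 50, 41, 29, 27, 31, 33, 32, 33, 33, 32, 32, 32, 33, 33, 33, 33]
side 256 up px 1.8
[20, 19, 19, 18, 19, 21, 30, 42, 49, 50, 52, 53, 53, 53, 52, 48, 38, 35, 33, 33, 33, 32, 32, 31, 30, 26, 25, 25, 25, 26]
[19, 18, 18, 20, 27, 40, 49, 55, 58, 55, 53, 53, 51, 47, 36, 26, 29, 32, 33, 33, 33, 33, 32, 32, 30, 27, 25, 24, 25, 26]
```

The edges are up 2.4–2.5 px in both views, so the crate hangs about 10 mm clear and level. Hold.

```bash
python3 -m inch '[{"slide":[0,0,0],"angular":[0,0,0],"claw":1},{"slide":[0,0,0],"angular":[0,0,0],"claw":1},{"slide":[0,0,0],"angular":[0,0,0],"claw":1},{"slide":[0,0,0],"angular":[0,0,0],"claw":1},{"slide":[0,0,0],"angular":[0,0,0],"claw":1},{"slide":[0,0,0],"angular":[0,0,0],"claw":1},{"slide":[0,0,0],"angular":[0,0,0],"claw":1},{"slide":[0,0,0],"angular":[0,0,0],"claw":1},{"slide":[0,0,0],"angular":[0,0,0],"claw":1},{"slide":[0,0,0],"angular":[0,0,0],"claw":1},{"slide":[0,0,0],"angular":[0,0,0],"claw":1},{"slide":[0,0,0],"angular":[0,0,0],"claw":1}]' | head -2; python3 -m inch '[{"slide":[0,0,0],"angular":[0,0,0],"claw":1},{"slide":[0,0,0],"angular":[0,0,0],"claw":1},{"slide":[0,0,0],"angular":[0,0,0],"claw":1},{"slide":[0,0,0],"angular":[0,0,0],"claw":1},{"slide":[0,0,0],"angular":[0,0,0],"claw":1},{"slide":[0,0,0],"angular":[0,0,0],"claw":1},{"slide":[0,0,0],"angular":[0,0,0],"claw":1},{"slide":[0,0,0],"angular":[0,0,0],"claw":1},{"slide":[0,0,0],"angular":[0,0,0],"claw":1}]' | head -2; python3 lk.py 6; cat > pf.py <<'E'
import sys
from h import *
for n,cols,(y0,y1) in (('scene',(350,357,364,372,380,388),(228,262)),('side',(221,226,231,238,245,252,256),(164,194))):
    A,B=[np.load(f'{n}_{k}.npy',allow_pickle=True).item()['img'].astype(int) for k in(0,sys.argv[1])]
    L=[]
    for x in cols:
        p,q=[I[y0:y1,x-1:x+2,:].mean(1)@[-1,0,1] for I in(A,B)]
        L.append(round(float(min(np.arange(-2,6.01,.1),key=lambda d:np.mean((np.interp(np.arange(6,len(p)-2)-d,np.arange(len(q)),q)-p[6:-2])**2))),1))
    print(n,'up px',L)
E
python3 pf.py 6
```

```text
clock: 11.7
ee_pos: [0.5422, 0.2137, 0.3044]
clock: 12.45
ee_pos: [0.5422, 0.2137, 0.3044]
t 12.45 z 0.3044 F [ 0.2   0.86 -6.11] spring ext from F (mm) 37.6 ext if grounded 46.40940579188091
scene score 0.936 shift 1.22 -0.4 px; 10 mm up = [ 0.61 -2.41]
side score 0.885 shift 0.39 -1.67 px; 10 mm up = [-0.03 -2.43]
scene up px [2.7, 2.7, 2.4, 2.2, 2.6, 2.7]
side up px [2.5, 2.5, 2.5, 2.6, 2.7, 2.5, 2.2]
```

Held steady and level for over 2 s. Now I set it down slowly.

```bash
python3 -m inch '[{"slide":[0,0,0.003],"angular":[0,0,0],"claw":1},{"slide":[0,0,0.006],"angular":[0,0,0],"claw":1},{"slide":[0,0,0.009],"angular":[0,0,0],"claw":1},{"slide":[0,0,0.012],"angular":[0,0,0],"claw":1},{"slide":[0,0,0.015],"angular":[0,0,0],"claw":1},{"slide":[0,0,0.018],"angular":[0,0,0],"claw":1},{"slide":[0,0,0.021],"angular":[0,0,0],"claw":1},{"slide":[0,0,0.024],"angular":[0,0,0],"claw":1},{"slide":[0,0,0.027],"angular":[0,0,0],"claw":1},{"slide":[0,0,0.03],"angular":[0,0,0],"claw":1},{"slide":[0,0,0.033],"angular":[0,0,0],"claw":1},{"slide":[0,0,0.036],"angular":[0,0,0],"claw":1}]' | head -4; python3 -m inch '[{"slide":[0,0,0.006],"angular":[0,0,0],"claw":1},{"slide":[0,0,0.015],"angular":[0,0,0],"claw":1},{"slide":[0,0,0.03],"angular":[0,0,0],"claw":1},{"slide":[0,0,0.045],"angular":[0,0,0],"claw":1},{"slide":[0,0,0.06],"angular":[0,0,0],"claw":1},{"slide":[0,0,0.075],"angular":[0,0,0],"claw":1},{"slide":[0,0,0.09],"angular":[0,0,0],"claw":1},{"slide":[0,0,0.105],"angular":[0,0,0],"claw":1},{"slide":[0,0,0.12],"angular":[0,0,0],"claw":1},{"slide":[0,0,0.132],"angular":[0,0,0],"claw":1},{"slide":[0,0,0.14],"angular":[0,0,0],"claw":1},{"slide":[0,0,0.14],"angular":[0,0,0],"claw":1}]' | head -4; python3 lk.py 7; python3 pf.py 7;python3 st.py
```

```text
clock: 13.55
ee_pos: [0.5422, 0.2138, 0.2899]
ee_rot: [-0.729, 3.056, 0.0]
contact_force: [-0.1, 0.3, -5.2]
clock: 14.55
ee_pos: [0.5419, 0.2136, 0.2332]
ee_rot: [0.728, -3.055, 0.0]
contact_force: [-0.2, 0.1, -2.1]
t 14.55 z 0.2332 F [-0.21  0.11 -2.09] spring ext from F (mm) 4.1 ext if grounded -24.778529093373553
scene score 0.968 shift -1.05 -0.77 px; 10 mm up = [ 0.61 -2.41]
side score 0.99 shift -0.06 0.05 px; 10 mm up = [-0.03 -2.43]
scene up px [0.1, 0.2, 1.3, -0.2, -0.3, -0.3]
side up px [0.2, 0.0, -0.3, 0.0, 0.4, -0.1, 0.4]
yaw 26.82 zax [ 1.e-04  0.e+00 -1.e+00] [ 0.25  0.41 -0.02  1.14  0.   -0.22]
```

The crate is down where it stood. Unhook by reversing the entry, then rise.

```bash
python3 -m inch '[{"slide":[0.01,0,0],"angular":[0,0,0],"claw":1},{"slide":[0.03,0,0],"angular":[0,0,0],"claw":1},{"slide":[0.055,0,0],"angular":[0,0,0],"claw":1},{"slide":[0.08,0,0],"angular":[0,0,0],"claw":1},{"slide":[0.105,0,0],"angular":[0,0,0],"claw":1},{"slide":[0.13,0,0],"angular":[0,0,0],"claw":1},{"slide":[0.155,0,0],"angular":[0,0,0],"claw":1},{"slide":[0.18,0,0],"angular":[0,0,0],"claw":1},{"slide":[0.2,0,0],"angular":[0,0,0],"claw":1},{"slide":[0.2,0,-0.05],"angular":[0,0,0],"claw":1},{"slide":[0.2,0,-0.12],"angular":[0,0,0],"claw":1},{"slide":[0.2,0,-0.2],"angular":[0,0,0],"claw":1}]' | head -4; python3 lk.py 8; python3 pf.py 8;python3 st.py
```

```text
clock: 15.65
ee_pos: [0.4694, 0.1771, 0.3143]
ee_rot: [0.728, -3.054, -0.0]
contact_force: [1.3, 0.8, -1.1]
t 15.65 z 0.3143 F [ 1.25  0.78 -1.12] spring ext from F (mm) -4.0 ext if grounded 56.265523331180454
scene score 0.878 shift -2.38 -1.59 px; 10 mm up = [ 0.61 -2.41]
side score 0.773 shift -6.72 3.04 px; 10 mm up = [-0.03 -2.43]
scene up px [0.0, -0.1, -2.0, -0.4, 1.4, 0.7]
side up px [0.1, 0.2, -0.6, -0.3, -1.2, 0.0, 0.4]
yaw 26.82 zax [ 0.0076  0.0017 -1.    ] [ 0.22  0.22 -0.07  1.27 -0.   -0.25]
```

```bash
python3 -m inch '[{"slide":[0.02,-0.037,-0.04],"angular":[0,0,0.02],"claw":1},{"slide":[0.06,-0.11,-0.055],"angular":[0,0,0.04],"claw":1},{"slide":[0.105,-0.193,-0.055],"angular":[0,0,0.07],"claw":1},{"slide":[0.15,-0.276,-0.055],"angular":[0,0,0.1],"claw":1},{"slide":[0.195,-0.359,-0.055],"angular":[0,0,0.13],"claw":1},{"slide":[0.24,-0.442,-0.055],"angular":[0,0,0.16],"claw":1},{"slide":[0.285,-0.525,-0.055],"angular":[0,0,0.19],"claw":1},{"slide":[0.33,-0.608,-0.055],"angular":[0,0,0.22],"claw":1},{"slide":[0.375,-0.691,-0.055],"angular":[0,0,0.242],"claw":1},{"slide":[0.42,-0.774,-0.055],"angular":[0,0,0.242],"claw":1},{"slide":[0.46,-0.847,-0.055],"angular":[0,0,0.242],"claw":1},{"slide":[0.482,-0.888,-0.055],"angular":[0,0,0.242],"claw":1}]' | head -4; python3 -m inch '[{"slide":[0,0,0],"angular":[0,0,0],"claw":1},{"slide":[0,0,0],"angular":[0,0,0],"claw":1},{"slide":[0,0,0],"angular":[0,0,0],"claw":1}]'; python3 st.py; python3 - <<'E'
from h import *
for n in('scene','side'): np.save(f'{n}_9.npy',cam(n),allow_pickle=True)
# crate position change vs the first picture, by phase-free template match
for n,(x,y,w,h) in (('scene',(337,208,62,48)),('side',(212,155,50,34))):
    a=cv2.imread(f'pics/{n}0.png');b=np.load(f'{n}_9.npy',allow_pickle=True).item()['img']
    m=cv2.matchTemplate(b[y-8:y+h+8,x-8:x+w+8],a[y:y+h,x:x+w],cv2.TM_CCOEFF_NORMED);print(n,cv2.minMaxLoc(m)[1::2],'(8,8) = unmoved')
s=readout.sense();M=R.from_rotvec(s['ee_rot']).as_matrix()
print('to pre-stand (tool units)',(M.T@(np.array([.459,-.2264,.2252])-s['ee_pos'])/.4).round(4))
E
```

```text
clock: 16.75
ee_pos: [0.4581, -0.2297, 0.3353]
ee_rot: [0.134, -3.138, 0.001]
contact_force: [0.0, 0.8, -2.3]
clock: 17.0
ee_pos: [0.4586, -0.2257, 0.3357]
ee_rot: [0.138, -3.138, -0.001]
contact_force: [0.1, 0.7, -2.7]
finger_gap: 0.0251
gripper_force: 80.0
yaw 5.03 zax [-5.e-04  8.e-04 -1.e+00] [-0.6   0.23 -0.01  1.33  0.   -0.69]
scene (0.9735546112060547, (8, 8)) (8,8) = unmoved
side (0.7812175154685974, (8, 8)) (8,8) = unmoved
to pre-stand (tool units) [ 2.00e-04 -2.90e-03  2.77e-01]
```

```bash
python3 -m inch '[{"slide":[0,-0.003,0.06],"angular":[0,0,0],"claw":1},{"slide":[0,-0.003,0.13],"angular":[0,0,0],"claw":1},{"slide":[0,-0.003,0.2],"angular":[0,0,0],"claw":1},{"slide":[0,-0.003,0.25],"angular":[0,0,0],"claw":1},{"slide":[0,-0.003,0.275],"angular":[0,0,0],"claw":1},{"slide":[0,-0.003,0.275],"angular":[0,0,0],"claw":1},{"slide":[0,-0.003,0.275],"angular":[0,0,0],"claw":1},{"slide":[0,-0.003,0.275],"angular":[0,0,0],"claw":1}]' | head -4; python3 st.py; python3 - <<'E'
from h import *
s=readout.sense();M=R.from_rotvec(s['ee_rot']).as_matrix()
print('to above rest (tool units)',(M.T@(np.array([.5525,-.2184,.2252])-s['ee_pos'])/.4).round(4))
E
```

```text
clock: 17.77
ee_pos: [0.46, -0.2278, 0.2275]
ee_rot: [-0.139, 3.137, -0.002]
contact_force: [-0.6, -0.2, -1.6]
yaw 5.07 zax [ 0.0019 -0.0013 -1.    ] [-0.6   0.28 -0.23  1.06  0.   -0.69]
to above rest (tool units) [-0.2325  0.0029  0.0061]
```

```bash
python3 -m inch '[{"slide":[-0.02,0.002,0.002],"angular":[0,0,0],"claw":1},{"slide":[-0.05,0.002,0.002],"angular":[0,0,0],"claw":1},{"slide":[-0.08,0.002,0.002],"angular":[0,0,0],"claw":1},{"slide":[-0.11,0.002,0.002],"angular":[0,0,0],"claw":1},{"slide":[-0.14,0.002,0.002],"angular":[0,0,0],"claw":1},{"slide":[-0.17,0.002,0.002],"angular":[0,0,0],"claw":1},{"slide":[-0.2,0.002,0.002],"angular":[0,0,0],"claw":1},{"slide":[-0.22,0.002,0.002],"angular":[0,0,0],"claw":1},{"slide":[-0.232,0.002,0.002],"angular":[0,0,0],"claw":1},{"slide":[-0.232,0.002,0.002],"angular":[0,0,0],"claw":1},{"slide":[-0.232,0.002,0.002],"angular":[0,0,0],"claw":1},{"slide":[-0.232,0.002,0.002],"angular":[0,0,0],"claw":1}]' | head -4; python3 st.py; python3 - <<'E'
from h import *
s=readout.sense();M=R.from_rotvec(s['ee_rot']).as_matrix()
print('to rest (tool units)',(M.T@(np.array([.5525,-.2184,.214])-s['ee_pos'])/.4).round(4))
E
```

```text
clock: 18.77
ee_pos: [0.5511, -0.2187, 0.2253]
ee_rot: [0.138, -3.138, 0.0]
contact_force: [0.0, 0.2, -1.3]
yaw 5.03 zax [-3.e-04 -0.e+00 -1.e+00] [-0.5   0.43 -0.01  1.13 -0.   -0.59]
to rest (tool units) [-0.0035  0.0003  0.0283]
```

Lower onto the rest.

```bash
python3 -m inch '[{"slide":[-0.0035,0,0.007],"angular":[0,0,0],"claw":1},{"slide":[-0.0035,0,0.014],"angular":[0,0,0],"claw":1},{"slide":[-0.0035,0,0.02],"angular":[0,0,0],"claw":1},{"slide":[-0.0035,0,0.025],"angular":[0,0,0],"claw":1},{"slide":[-0.0035,0,0.028],"angular":[0,0,0],"claw":1},{"slide":[-0.0035,0,0.028],"angular":[0,0,0],"claw":1},{"slide":[-0.0035,0,0.028],"angular":[0,0,0],"claw":1}]' ; python3 st.py; python3 - <<'E'
from h import *
# hanging-scale appearance vs the first picture, below the gripper
for n,(x,y,w,h) in (('scene',(205,205,30,32)),('side',(255,195,30,55))):
    a=cv2.imread(f'pics/{n}0.png');b=cam(n)['img']
    m=cv2.matchTemplate(b[y-8:y+h+8,x-8:x+w+8],a[y:y+h,x:x+w],cv2.TM_CCOEFF_NORMED);print(n,cv2.minMaxLoc(m)[1::2],'(8,8) = as before')
E
```

```text
clock: 19.35
ee_pos: [0.5527, -0.2185, 0.2141]
ee_rot: [0.138, -3.138, -0.0]
contact_force: [-1.1, -0.3, 1.2]
finger_gap: 0.0251
gripper_force: 80.1
yaw 5.04 zax [-2.e-04  0.e+00 -1.e+00] [-0.5   0.44 -0.02  1.11 -0.   -0.59]
scene (0.7650227546691895, (8, 8)) (8,8) = as before
side (0.46370795369148254, (8, 5)) (8,8) = as before
```

The force switched from hanging (−1.3 N) to supported (+1.2 N), at the same pose as the original grasp. Release and retreat straight up.

```bash
python3 -m inch '[{"slide":[0,0,0],"angular":[0,0,0],"claw":0.6},{"slide":[0,0,0],"angular":[0,0,0],"claw":0.5},{"slide":[0,0,0],"angular":[0,0,0],"claw":0.3},{"slide":[0,0,0],"angular":[0,0,0],"claw":0},{"slide":[0,0,0],"angular":[0,0,0],"claw":0},{"slide":[0,0,0],"angular":[0,0,0],"claw":0},{"slide":[0,0,0],"angular":[0,0,0],"claw":0},{"slide":[0,0,0],"angular":[0,0,0],"claw":0}]'; python3 -m inch '[{"slide":[0,0,-0.03],"angular":[0,0,0],"claw":0},{"slide":[0,0,-0.08],"angular":[0,0,0],"claw":0},{"slide":[0,0,-0.15],"angular":[0,0,0],"claw":0},{"slide":[0,0,-0.24],"angular":[0,0,0],"claw":0},{"slide":[0.1,0.1,-0.32],"angular":[0,0,0],"claw":0},{"slide":[0.2,0.2,-0.38],"angular":[0,0,0],"claw":0},{"slide":[0.25,0.3,-0.4],"angular":[0,0,0],"claw":0},{"slide":[0.25,0.4,-0.4],"angular":[0,0,0],"claw":0},{"slide":[0.25,0.45,-0.4],"angular":[0,0,0],"claw":0},{"slide":[0.25,0.5,-0.4],"angular":[0,0,0],"claw":0},{"slide":[0.25,0.5,-0.4],"angular":[0,0,0],"claw":0},{"slide":[0.25,0.5,-0.4],"angular":[0,0,0],"claw":0}]'; python3 - <<'E'
from h import *
A=cam('scene');B=cam('side')
for n,c,L in (('scene',A,((200,172,35,60),(337,208,62,48),(225,205,100,95))),('side',B,((252,172,46,75),(212,155,50,34),(195,180,130,50)))):
    a=cv2.imread(f'pics/{n}0.png');b=c['img']
    for x,y,w,h in L:
        m=cv2.matchTemplate(b[y-8:y+h+8,x-8:x+w+8],a[y:y+h,x:x+w],cv2.TM_CCOEFF_NORMED);print(n,(x,y),cv2.minMaxLoc(m)[1::2],'(8,8)=same')
def blk(c,x,y,w,h):
    m=(c['img'][y:y+h,x:x+w].max(2)<45).astype(np.uint8)
    n,l,s,ce=cv2.connectedComponentsWithStats(m);i=1+s[1:,4].argmax();print(s[i],ce[i]+[x,y]);return ce[i]+[x,y]
print('block now',tri(A,blk(A,195,170,40,32),B,blk(B,250,170,40,28)))
E
```

```text
clock: 20.12
ee_pos: [0.5529, -0.2185, 0.214]
ee_rot: [-0.138, 3.139, -0.0]
contact_force: [-0.2, -0.5, 0.4]
finger_gap: 0.085
gripper_force: 0.0
clock: 21.12
ee_pos: [0.4355, -0.0266, 0.3747]
ee_rot: [-0.143, 3.137, -0.001]
contact_force: [0.5, -0.2, -0.2]
finger_gap: 0.0851
gripper_force: 0.0
scene (200, 172) (0.9984039664268494, (8, 8)) (8,8)=same
scene (337, 208) (0.9733873009681702, (8, 8)) (8,8)=same
scene (225, 205) (0.8539066910743713, (8, 8)) (8,8)=same
side (252, 172) (0.9605422019958496, (8, 8)) (8,8)=same
side (212, 155) (0.9939652681350708, (8, 8)) (8,8)=same
side (195, 180) (0.8803655505180359, (8, 9)) (8,8)=same
[ 17   7   9  22 156] [215.53205128 188.32051282]
[ 11   5  20  19 294] [270.61564626 184.26870748]
block now (array([ 0.55593791, -0.2165285 ,  0.20790534]), np.float64(0.0008648696539329856))
```

The scale is back to within 1 mm of where it started, and the crate hasn't moved. Handing in.

```bash
python3 -c "
from bench import r
print(r.sign_off())"
```

```text
the job is handed in; nothing more can be done
None
```

I weighed the crate, hanging about 1 cm clear and level for over 2 s, set it back where it stood, hung the scale upright in its stand and let go, then handed the job in at about 21 s; the hand-in gave no verdict.

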